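Pop the charged battery pack out of its dock and rack it

TASK

Press the battery pack down into its charging dock until it unlatches and, once you let go, springs up. Lift it out, stand it upright on the bare bench clear of dock and rack and let go, then take hold of it again crosswise, so that the hand fits between the bay walls, and set it down squarely on the floor of the empty bay of the blue rack, beside the other pack, upright and without dropping it. Leave alone the other pack, the tape measure, the jar or the tape roll.

Things in the scene. Friction and masses are not known exactly. Their poses are not given: they have to be found in the camera images.
- pack_center (a point): Centre, half-way up (27 mm above its underside), of the battery pack to move: black body 56 mm along its x, 70 mm along its y, 40 mm high, with a centred yellow block on top 40 mm (x) by 50 mm (y) and 14 mm high; 54 mm high in all, z up, about 0.38 kg. The black top leaves a ledge round the yellow block. It starts latched down in the dock, its axes along the dock's.
- dock_floor (a point): Centre of the underside, at bench level, of the fixed black charging dock: 90 mm along its x, 116 mm along its y, z up. Latched, the pack's yellow top is 70 mm above the bench, 9 mm above the dock's rim. The pocket is 62 by 76 mm. Catches draw back only while the pack is pressed in; a latched pack cannot be pulled out.
- dock_rim (a point): Centre of the dock's mouth, level with the rim (61 mm above the bench) of its two x sides (front and back), above which nothing stands. At the two y ends grey towers reach 91 mm above the bench, inner faces 38 mm from the centre, so the risen pack is free to be gripped only across its x sides.
- dock_lifter (a joint): Height in m of the dock's spring plate under the pack: 0 latched, -0.007 fully pressed (solid stop), +0.032 sprung out (yellow top then 102 mm, black ledge 88 mm above the bench). Press the yellow top straight down near its middle by 6 to 7 mm (8 to 10 N, more only at the stop), then withdraw upward: the pack rises by itself within half a second.
- dock_catch (a joint): How far the two orange catches that hold the pack's ledge at its y ends have drawn back, in m: 0 holding, 0.006 or more free, 0.008 fully back. Pressing the pack in draws them back, and they stay back.
- bay_floor (a point): Middle of the floor, 8 mm above the bench, of the empty bay of the fixed blue rack; axes are the rack's, z up. The bay is 66 mm wide (y) between 5 mm walls rising 60 mm above its floor, and 86 mm long (x) between 5 mm high lips at its open ends. The pack must stand in it with its own y (70 mm) along the rack's x, either way round, so it can be held there only across its y ends.
- neighbour_center (a point): Centre (27 mm above its underside) of the other, identical pack, loose, standing in the rack's other bay, about 71 mm from the empty bay's middle towards the rack's +y. Leave it there. The whole rack is 94 mm (x) by 147 mm (y) by 68 mm high, centred 35 mm from the empty bay's middle towards +y.
- tape_measure_center (a point): Centre of a yellow tape measure standing on the bench, 37 x 85 x 61 mm; bystander.
- jar_center (a point): Centre of a clear jar with a green lid, 69 mm diameter, 84 mm high; bystander.
- duct_roll_center (a point): Centre of a grey roll of tape lying flat, 103 mm diameter, 48 mm high; bystander.

How it is judged (in metres and radians):
On the way, in this order (a step that is already met when the one before it is completed fails the run):
1. the pack, pressed in, has unlatched and sprung up in its dock (value of joint dock_catch above 0.0055 m and value of joint dock_lifter above 0.028 m and horizontal distance between pack_center and dock_floor below 0.02 m and height (world z) of pack_center above 0.068 m), for 0.1 s.
2. the pack stands upright on the bench, let go and at rest, outside dock and rack (height (world z) of pack_center below 0.031 m and angle between pack_center's own z axis and vertical below 0.12 rad and linear speed of pack below 0.03 m/s and contact force between the fingers and pack below 0.1 N and horizontal distance between pack_center and bay_floor above 0.07 m and horizontal distance between pack_center and dock_floor above 0.07 m), for 0.2 s.
At the end, for the whole second after the job is handed in: The pack stands upright (within 0.12 rad) and at rest on the floor of the empty bay, within 15 mm of its middle along the bay and 12 mm across, its length along the bay within 0.25 rad (z of pack_center in the frame of bay_floor between 0.022 and 0.031 m and x of pack_center in the frame of bay_floor between -0.015 and 0.015 m and y of pack_center in the frame of bay_floor between -0.012 and 0.012 m and angle between the y axis of pack_center and the x axis of bay_floor, either way round below 0.25 rad and angle between pack_center's own z axis and vertical below 0.12 rad and linear speed of pack below 0.03 m/s); the robot touches nothing.
It fails at once if the other pack is moved more than 20 mm (distance of neighbour_center from where it was at the start of the episode above 0.02 m).
It fails at once if the tape measure is moved more than 20 mm (distance of tape_measure_center from where it was at the start of the episode above 0.02 m).
It fails at once if the jar is moved more than 20 mm (distance of jar_center from where it was at the start of the episode above 0.02 m).
It fails at once if the tape roll is moved more than 20 mm (distance of duct_roll_center from where it was at the start of the episode above 0.02 m).
It fails at once if the pack is dropped: it falls free by more than about 30 mm (linear speed of pack above 0.8 m/s and contact force between the fingers and pack below 0.1 N).
It also fails if it takes over 64 s, if anything falls off the work surface, if the arm or the gripper's body presses on something with over 40 N, if the wrist force passes 120 N, or if a joint passes its speed limit or range.

ROBOT

A 7-joint arm with a two-finger parallel gripper is mounted at the origin on a cart in front of the work surface, level with it; the furniture and walls round the work are solid. World frame = base frame: x ahead of the robot, y to its left, z up, the work surface at z = 0. Lengths are in mm, angles in rad, forces in N, time in s.
With the tool pointing down it reaches from about 425 to 875 mm from the base axis. Payload 4.7 kg.
Tool frame: the origin (TCP) lies where the fingers leave the gripper's body, on its centre line; the fingertips stand 73 mm ahead of it and the grasp point (between the pads) lies 54 mm ahead of it; z points along the fingers, y is the line along which they close (so a half turn about z gives the same grasp; the last joint's range is limited). The gripper opens to 85 mm and grips with 20 to 120 N. Pads are 22 mm wide; open, the fingers measure 114 mm over their backs; the gripper's body (76 mm by 85 mm) begins 54 mm behind the grasp point. The pads swing forward as they close: fully open they stand 13 mm farther back than shut.
Start: joints at [1.249, 0.321, -0.07, 1.45, 0.023, 1.371, -0.057], TCP at [214.173, -613.716, 303.949] pointing down, gripper open.
Joint ranges: [-2.86, 2.86], [-0.3, 2.09], [-1.38, 1.24], [0.06, 2.45], [-1.56, 4.7], [0.09, 2.05], [-2.69, 2.69]. Speed limits (rad/s): [2.57, 2.57, 3.14, 3.14, 3.14, 3.14, 3.14].

INTERFACE

Orientations are given as a unit quaternion [w, x, y, z].
In Python, from station import * gives the robot as it stands. Calls block until the motion is done:
- movep(position, orientation): joint-space move of the TCP to a pose.
- move_linear(position, orientation=None, max_speed=150, force_limit=None): straight line of the TCP; orientation=None keeps the orientation; max_speed is the mean speed in mm/s. With force_limit (N) it stops when the force on the tool has changed by that much, and returns True; else False.
- set_joints(angles): joint-space move.
- move_gripper(opening): opening from 0.0 (shut) to 1.0 (fully open); the grip force is fixed at half the most; returns when the fingers have stopped.
- pause(seconds).
- ik(position, orientation): joint angles nearest the present ones, or None.
- get_state(): the state.
- read_camera(name): name is "side" or "top"; returns a dict with "image" (384x512x3 uint8, red, green, blue), "depth" (384x512 float32, mm along the optical axis (not along the pixel's ray), 0 where there is no reading), "fx", "fy", "cx", "cy" (pixels), "k1" (the pictures are not rectified: a ray, as slopes to the right and down, at radius r is drawn at 1 + k1 r^2 times it, then the intrinsics apply), "R" (3x3) and "t" (3): a world point X has camera coordinates R X + t. Camera axes: x right, y down, z forward; pixel columns grow to the right and rows downward; lengths in mm; the calibration is good to about 2 mm. A picture is of the moment at which its call begins.
A pose or a line that the arm cannot do raises PlanningError and nothing moves.
- finish_job(): hands the job in; it is judged then, once.
Trained networks look in the newest picture that a camera, given by its name, has taken for a name from the list of things; names that differ only in an ending like _2 or _b are one class to them, and where a whole thing is asked for, a point or a joint stands for the part that bears it (a point fixed in the world has none). Each returns a list of dicts, best first, with "p" (0 to 1); they miss things now and then, are a little off and sometimes report something else, mostly with a low value. They report only what shows in the picture. A call takes as long as a camera call.
- outline_of(camera, query): "mask" (384x512 bool, what is visible of it) and "extent" ([left, top, right, bottom] as shares, 0 to 1, of the picture: columns of its width, rows of its height, round what is visible of it).
- landmark_of(camera, query): "at" ([column, row] as shares, 0 to 1, of the picture: columns of its width, rows of its height: a listed point, or the origin of a listed thing).
The state is a dict: "time_s": time; "q": joint angles; "qd": joint speeds; "joint_efforts": joint torques, N m; "tcp_pos": TCP position; "orientation": TCP orientation; "contact_force": force on the tool from outside, world axes, zero at the start; "moment": the same for the moment, N m; "opening": opening from 0.0 (shut) to 1.0 (fully open); "grasp_force": force on a finger pad.
Only numpy, scipy, OpenCV 4.12 (cv2) and the standard library are available. Lean on these libraries where they do the work, as an engineer would, in place of code of your own. Each camera call takes 0.05 s, during which the arm holds its last target. There are 200 camera calls.

## Working session

There is one attempt and no reset: what is moved stays moved. The work goes in short steps, each a Python script; the robot and the scene stay as the last script left them, time stands still between calls to the robot, and variables do not carry over. Pictures are saved under pics/ and viewed, at most 10 in all, crops included, and the job is handed in when it is done.

```bash
ls; mkdir -p pics
cat > h.py <<'E'
from station import *
import numpy as np, cv2
def shot(cam,name=None):
    c=read_camera(cam)
    if name: cv2.imwrite(f'pics/{name}.png',c['image'][:,:,::-1])
    return c
def cloud(c):
    h,w=c['depth'].shape
    u,v=np.meshgrid(np.arange(w),np.arange(h))
    K=np.array([[c['fx'],0,c['cx']],[0,c['fy'],c['cy']],[0,0,1.]])
    p=cv2.undistortPoints(np.stack([u,v],-1).reshape(-1,1,2).astype(float),K,np.array([c['k1'],0,0,0.])).reshape(h,w,2)
    d=c['depth'].astype(float)
    X=np.dstack([p[...,0]*d,p[...,1]*d,d])
    P=(X-np.asarray(c['t']))@np.asarray(c['R'])
    P[d<=0]=np.nan
    return P
E
python3 - <<'E'
from h import *
s=get_state(); print(s)
for n in('top','side'):
    c=shot(n,n+'0'); P=cloud(c); print(n,c['fx'],c['k1'],-np.asarray(c['R']).T@c['t'])
    np.savez(n+'0.npz',P=P,im=c['image'])
    for q in('pack_center','dock_floor','dock_rim','bay_floor','neighbour_center','tape_measure_center','jar_center','duct_roll_center'):
        for r in landmark_of(n,q)[:2]:
            x,y=r['at']; i,j=min(int(y*384),383),min(int(x*512),511)
            print(q,round(r['p'],2),(j,i),np.nanmedian(P[i-1:i+2,j-1:j+2],(0,1)).round())
E
```

```text
pics
{'time_s': 0.0, 'q': array([ 1.24909185,  0.32186728, -0.07007035,  1.45167753,  0.02262441,
        1.37081199, -0.05689313]), 'qd': array([-0.00064196,  0.00085756,  0.00096476, -0.00110575, -0.00032005,
       -0.00111646, -0.00129025]), 'joint_efforts': array([ 6.34280932e-04, -4.93579280e+01, -3.81909627e-01, -3.14334762e+01,
        1.29515841e-02,  1.14791526e-02, -1.44642416e-05]), 'tcp_pos': array([ 214.00672493, -613.33455292,  302.79324255]), 'orientation': array([-9.62122259e-04,  9.85934621e-01,  1.67128531e-01, -2.27641107e-04]), 'contact_force': array([ 0.46217344, -0.21561189,  0.0716638 ]), 'moment': array([ 0.00885508, -0.08048442,  0.05995301]), 'grasp_force': 0.0, 'opening': 1.0020804532722083}
top 411.073059009593 -0.009329466017958315 [541.83713015  -4.67209209 955.42808635]
pack_center 0.6 (350, 245) [ 474. -192.   67.]
dock_floor 0.78 (345, 245) [ 474. -181.   68.]
dock_rim 0.68 (349, 246) [ 472. -190.   68.]
bay_floor 0.96 (182, 232) [497. 181.   8.]
neighbour_center 0.58 (147, 232) [511. 159. 373.]
tape_measure_center 0.96 (278, 155) [668. -37.  57.]
jar_center 0.94 (370, 136) [ 707. -231.   83.]
duct_roll_center 0.69 (180, 133) [727. 192.  -2.]
side 370.5258473891663 -0.017076940498749815 [287.80087216 683.54520642 509.9719502 ]
pack_center 0.51 (325, 183) [ 448. -143.   68.]
dock_rim 0.87 (323, 171) [ 468. -206.   69.]
bay_floor 0.9 (259, 279) [470. 236.  62.]
neighbour_center 0.79 (245, 291) [482. 269.  59.]
tape_measure_center 0.81 (226, 196) [656.  -3.  57.]
jar_center 0.91 (245, 162) [594.  25. 170.]
jar_center 0.57 (257, 280) [472. 241.  63.]
duct_roll_center 0.63 (162, 244) [736. 159.   1.]
```

View pics/top0.png

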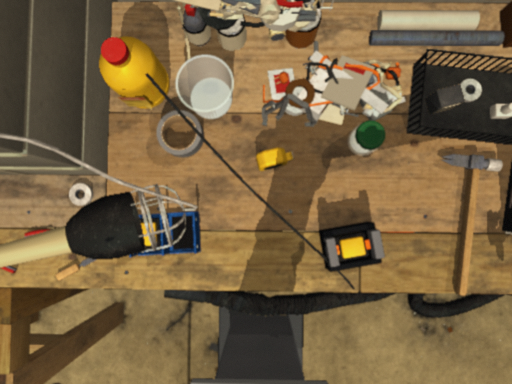

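View pics/side0.png

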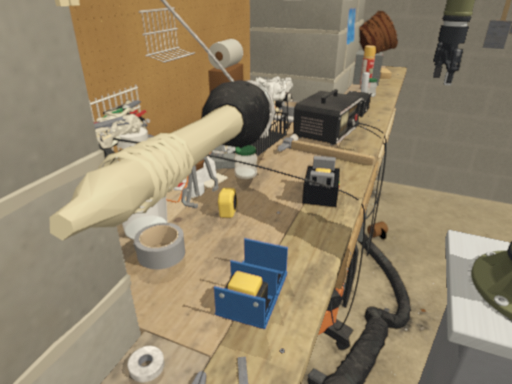

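The top view shows the dock near (351,246), with the yellow block in the middle and grey towers at (331,250) and (374,243). The rack is at (175,232), partly under an overhead boom with a black head. The side view shows the rack at (250,285) with its empty bay at (268,265), and a cable or boom above the bench. Next I'll map heights and fit the geometry.

Run:
```python
import numpy as np,cv2
for n in('top','side'):
    d=np.load(n+'0.npz'); P=d['P']; im=d['im']; x,y,z=P[...,0],P[...,1],P[...,2]
    hsv=cv2.cvtColor(im,cv2.COLOR_RGB2HSV); H,S,V=hsv[...,0].astype(int),hsv[...,1],hsv[...,2]
    print(n)
    # overhead things in workspace
    m=(z>110)&(x>250)&(x<900)&(y>-450)&(y<450)
    k,lab,st,_=cv2.connectedComponentsWithStats(m.astype(np.uint8))
    for i in range(1,k):
        if st[i,4]>25:
            q=P[lab==i]; print('high',st[i].tolist(),np.percentile(q,[2,50,98],axis=0).round().tolist())
    def rect(name,m):
        q=P[m][:,:2].astype(np.float32)
        if len(q)<10: return
        r=cv2.minAreaRect(q); print(name,m.sum(),np.round(r[0],1),np.round(r[1],1),round(r[2],1),'z',np.nanmedian(z[m]).round(1))
    yel=(H>18)&(H<34)&(S>150)&(V>110)
    rect('dock yel',yel&(abs(x-470)<60)&(abs(y+190)<70)&(z>60)&(z<80))
    rect('nb yel',yel&(abs(x-490)<80)&(abs(y-240)<80)&(z>50)&(z<75))
    rect('towers',(abs(x-470)<80)&(abs(y+190)<90)&(z>84)&(z<98))
    rect('dock z>50',(abs(x-470)<80)&(abs(y+190)<90)&(z>50)&(z<100))
    blue=(H>100)&(H<125)&(S>130)&(abs(x-490)<120)&(abs(y-230)<130)
    rect('blue z>60',blue&(z>60)&(z<75)); rect('blue floor',blue&(z>3)&(z<14)); rect('blue all',blue&(z>3)&(z<75))
    # bystanders heights
    for nm,c in(('tape',(668,-37)),('jar',(700,-220)),('roll',(727,192))):
        m=(np.hypot(x-c[0],y-c[1])<90)&(z>25)&(z<110); rect(nm,m)
```

```text
top
high [0, 0, 198, 267, 20691] [[477.0, 138.0, 125.0], [677.0, 369.0, 336.0], [884.0, 392.0, 458.0]]
high [99, 36, 197, 195, 3508] [[539.0, -33.0, 115.0], [817.0, 252.0, 168.0], [880.0, 317.0, 251.0]]
high [176, 55, 55, 29, 162] [[812.0, 69.0, 110.0], [856.0, 136.0, 112.0], [870.0, 179.0, 115.0]]
high [194, 72, 40, 41, 131] [[750.0, 60.0, 110.0], [769.0, 78.0, 112.0], [831.0, 137.0, 115.0]]
high [176, 85, 9, 20, 40] [[768.0, 161.0, 110.0], [785.0, 172.0, 112.0], [804.0, 179.0, 114.0]]
high [327, 88, 38, 23, 386] [[758.0, -207.0, 110.0], [778.0, -180.0, 114.0], [798.0, -141.0, 120.0]]
high [377, 102, 11, 12, 44] [[752.0, -259.0, 110.0], [762.0, -251.0, 111.0], [771.0, -239.0, 113.0]]
dock yel 438 [ 469.2 -198.4] [40.  49.8] 10.3 z 67.8
nb yel 109 [492.9 244.6] [49.3 31. ] 5.1 z 60.2
towers 574 [ 465.5 -180.3] [ 59.9 153.6] 10.5 z 88.5
dock z>50 2270 [ 465.5 -180.4] [ 90.5 153.4] 11.0 z 64.9
blue z>60 176 [491.9 212.4] [ 84.4 144.2] 4.5 z 66.0
blue floor 331 [492.9 214.8] [ 90.5 137.1] 3.9 z 7.3
blue all 638 [493.  212.3] [ 90.5 143.6] 3.9 z 12.7
tape 525 [697.1 -16. ] [108.6  67.9] 
[... 273 characters left out ...]
2.0, 261.0, 375.0], [607.0, 444.0, 463.0]]
high [112, 138, 28, 6, 80] [[746.0, 172.0, 247.0], [763.0, 187.0, 253.0], [778.0, 202.0, 261.0]]
high [66, 226, 65, 95, 3798] [[625.0, 374.0, 113.0], [629.0, 418.0, 178.0], [631.0, 449.0, 241.0]]
nb yel 92 [490.6 252.4] [48.3 36.2] 3.8 z 58.2
towers 227 [ 465.  -179.4] [ 59.8 150.2] 10.9 z 89.2
dock z>50 977 [ 465.3 -180.5] [ 89.8 152.5] 10.8 z 69.9
blue z>60 572 [489.2 216.2] [ 86.4 146.1] 4.0 z 65.1
blue floor 491 [488.6 216.4] [ 89.9 146.8] 3.8 z 10.3
blue all 3031 [488.6 216.2] [ 89.9 147.1] 3.8 z 39.4
tape 358 [697.3 -12.6] [112.  67.] 9.9 z 48.9
jar 582 [ 731.4 -229.2] [110.2 109.7] 15.4 z 67.9
roll 1891 [731.5 177. ] [102.8 133.6] 49.3 z 46.9
```

Run:
```python
import cv2
a=cv2.imread('pics/top0.png')[180:290,60:400]; cv2.imwrite('pics/topcrop.png',cv2.resize(a,None,fx=2.35,fy=2.35,interpolation=cv2.INTER_CUBIC))
```

```text
(no output)
```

View pics/topcrop.png

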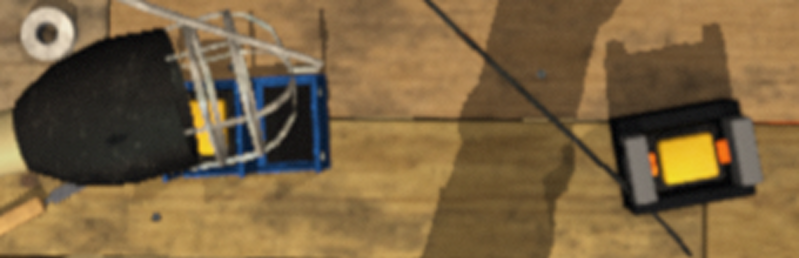

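The crop shows wires from the overhead fixture crossing above the rack, roughly over the empty bay at crop (285,120). A black cable runs past the dock's left corner at (625,190). I need the heights of both.

Run:
```python
import numpy as np
for n in('top','side'):
    d=np.load(n+'0.npz'); P=d['P']; im=d['im'].astype(int); x,y,z=P[...,0],P[...,1],P[...,2]
    print(n,'-- over rack: per 30mm y cell, x 400-600: count, z min/med/max of z>75')
    for y0 in range(60,330,30):
        m=(z>78)&(y>y0)&(y<y0+30)&(x>400)&(x<620)
        if m.any(): print(y0,m.sum(),np.percentile(z[m],[0,10,50,100]).round(),np.percentile(x[m],[0,50,100]).round())
    print('cable: dark pts by y')
    for y0 in range(-260,240,40):
        m=(im.sum(2)<160)&(y>y0)&(y<y0+40)&(x>380)&(x<850)&(z>20)&(z<400)&~((abs(x-469)<65)&(abs(y+198)<75)&(z<95))
        if m.any(): print(y0,m.sum(),np.median(P[m],0).round(),z[m].min().round(),z[m].max().round())
```

```text
top -- over rack: per 30mm y cell, x 400-600: count, z min/med/max of z>75
90 150 [316. 319. 330. 356.] [506. 547. 559.]
120 445 [283. 301. 362. 389.] [486. 538. 581.]
150 858 [279. 288. 370. 422.] [480. 523. 584.]
180 1871 [283. 297. 379. 460.] [472. 527. 597.]
210 1491 [350. 367. 384. 499.] [472. 523. 616.]
240 1003 [352. 368. 381. 536.] [474. 519. 620.]
270 587 [354. 364. 372. 534.] [477. 499. 619.]
300 593 [360. 368. 376. 383.] [470. 491. 515.]
cable: dark pts by y
-260 383 [ 705. -238.   82.] 21.0 86.0
-220 133 [ 705. -212.   82.] 21.0 86.0
-180 27 [ 836. -144.  102.] 100.0 106.0
-140 34 [ 477. -115.   87.] 76.0 106.0
-100 67 [513. -84. 104.] 90.0 118.0
-60 96 [543. -39. 124.] 20.0 144.0
-20 40 [568. -11. 149.] 29.0 166.0
20 36 [614.  46. 183.] 171.0 193.0
60 47 [651.  82. 203.] 191.0 214.0
100 113 [681. 129. 217.] 20.0 321.0
140 406 [511. 173. 359.] 22.0 384.0
180 2078 [520. 200. 379.] 20.0 391.0
220 1603 [515. 237. 381.] 21.0 390.0
side -- over rack: per 30mm y cell, x 400-600: count, z min/med/max of z>75
120 111 [297. 322. 360. 386.] [488. 505. 567.]
150 265 [294. 313. 360. 420.] [480. 494. 579.]
180 272 [311. 339. 384. 457.] [472. 509. 595.]
210 784 [298. 326. 378. 491.] [470. 486. 611.]
240 1453 [305. 324. 368. 389.] [471. 488. 555.]
270 435 [320. 336. 367. 379.] [474. 493. 539.]
300 247 [344. 355. 372. 383.] [468. 475. 504.]
cable: dark pts by y
-260 6 [ 680. -233.   80.] 77.0 82.0
-220 7 [ 691. -212.   81.] 79.0 83.0
-140 6 [ 468. -109.   82.] 71.0 84.0
-100 4 [483. -93.  91.] 91.0 93.0
-60 10 [647. -33.  30.] 20.0 42.0
-20 1 [644. -20.  34.] 34.0 34.0
140 1 [498. 173. 294.] 294.0 294.0
180 107 [472. 213. 349.] 311.0 368.0
220 699 [475. 245. 345.] 20.0 385.0
```

```bash
cat >> h.py <<'E'
from scipy.spatial.transform import Rotation as Rn
def quat(psi,tilt=0):
    """tool y along azimuth psi (deg), z down; tilt (deg) about tool y"""
    p=np.radians(psi); y=np.array([np.cos(p),np.sin(p),0]); z=np.array([0,0,-1.])
    R=Rn.from_rotvec(np.radians(tilt)*y)*Rn.from_matrix(np.c_[np.cross(y,z),y,z])
    q=R.as_quat(); return [q[3],q[0],q[1],q[2]]
def st():
    s=get_state(); print('t',round(s['time_s'],2),'tcp',s['tcp_pos'].round(1),'q',s['q'].round(2),'F',s['contact_force'].round(1),'op',round(s['opening'],3),'gf',round(float(s['grasp_force']),1)); return s
E
python3 - <<'E'
from h import *
for psi in(10.6,190.6):
    print(psi,ik([469.2,-198.4,131],quat(psi)))
for psi in(4,184): print(psi,ik([493,180,85],quat(psi)))
for psi in (4,94,184,274): print('stage',psi,ik([465,30,80],quat(psi)))
move_gripper(0)
psi=190.6
a=ik([469.2,-198.4,170],quat(10.6)); b=ik([469.2,-198.4,170],quat(190.6))
psi=10.6 if abs(a[6])<abs(b[6]) else 190.6
print('psi',psi)
movep([469.2,-198.4,190],quat(psi)); st()
for n in('top','side'):
    c=shot(n,n+'1'); P=cloud(c); np.savez(n+'1.npz',P=P,im=c['image'])
    d=P-get_state()['tcp_pos']; r=np.hypot(d[...,0],d[...,1])
    for z0 in range(-60,500,40):
        m=(d[...,2]>z0)&(d[...,2]<z0+40)&(r<350)
        m&=~(np.abs(np.load(n+'0.npz')['P']-P).max(-1)<15)
        if m.sum()>15: print(n,z0,m.sum(),'x',np.percentile(P[m][:,0],[3,97]).round(),'y',np.percentile(P[m][:,1],[3,97]).round())
E
```

```text
10.6 [ 0.85742736  0.22854511 -0.55704903  1.97089362  0.14466894  0.98062829
  0.41623931]
190.6 [ 0.63325798  0.20107107 -0.31011954  1.97842511  0.07381736  0.97271878
 -2.66919825]
4 [ 0.34222818  0.41208232 -0.8524277   1.95760976  0.38267154  0.94000016
 -0.62995053]
184 [ 0.57730606  0.5897162  -1.17570844  1.95180958  0.63825933  1.03822487
  2.32273874]
stage 4 [ 0.74683574  0.31272406 -0.94482309  2.095569    0.32779471  0.8857476
 -0.3163232 ]
stage 94 [ 0.73252225  0.30677294 -0.92807744  2.09591028  0.31809037  0.88340734
  1.26217353]
stage 184 [ 1.01894888  0.54015715 -1.307205    2.09021656  0.63208362  0.99794908
  2.58656101]
stage 274 [ 0.6567162   0.27954854 -0.84093482  2.09780565  0.27166461  0.87311976
 -1.84256658]
psi 10.6
t 3.48 tcp [ 469.  -200.2  190.3] q [ 0.88  0.15 -0.56  1.92  0.09  1.1   0.46] F [ 0.2 -0.8  0.1] op 0.003 gf 0.0
top -60 23 x [471. 515.] y [-194. -127.]
top -20 260 x [412. 529.] y [-214. -179.]
top 20 148 x [415. 525.] y [-209. -166.]
top 60 327 x [444. 506.] y [-197. -163.]
top 100 277 x [440. 507.] y [-202. -163.]
top 140 270 x [446. 504.] y [-194. -165.]
top 180 365 x [456. 507.] y [-182. -165.]
top 220 44 x [448. 508.] y [-167. -151.]
top 260 1095 x [419. 519.] y [-236. -141.]
top 300 6376 x [403. 509.] y [-240. -138.]
top 340 6624 x [384. 453.] y [-225. -136.]
side -60 214 x [439. 493.] y [-202. -183.]
side -20 548 x [414. 520.] y [-211. -178.]
side 20 511 x [423. 511.] y [-205. -164.]
side 60 552 x [432. 500.] y [-196. -162.]
side 100 555 x [433. 500.] y [-197. -162.]
side 140 597 x [433. 499.] y [-195. -163.]
side 180 675 x [433. 502.] y [-195. -164.]
side 220 721 x [432. 501.] y [-218. -154.]
side 260 948 x [392. 514.] y [-213. -142.]
```

View pics/side1.png

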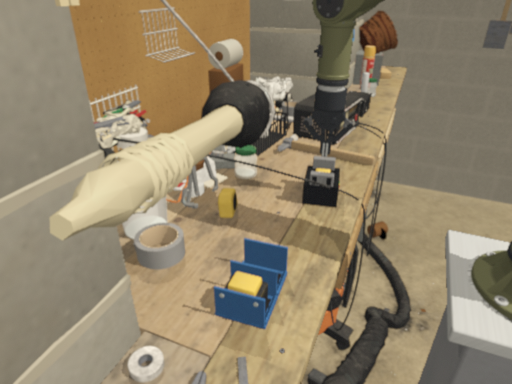

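The side picture shows the shut gripper centred over the yellow top at (325,160). Pressing now, and checking the overhead obstacle against the arm's profile.

Run:
```python
from h import *
q=quat(10.6); p=[469.2,-198.6]
move_linear(p+[148],q,max_speed=80); st()
print('stop',move_linear(p+[133],max_speed=15,force_limit=22)); st()
pause(.2); st()
move_linear(p+[200],max_speed=80); move_gripper(1); st()
c=shot('top'); P=cloud(c); im=c['image']; np.savez('top2.npz',P=P,im=im)
c=shot('side'); P2=cloud(c); np.savez('side2.npz',P=P2,im=c['image'])
for n,P,I in(('top',P,im),('side',P2,c['image'])):
    hsv=cv2.cvtColor(I,cv2.COLOR_RGB2HSV); H,S=hsv[...,0],hsv[...,1]
    m=(H>18)&(H<34)&(S>150)&(abs(P[...,0]-470)<60)&(abs(P[...,1]+198)<60)&(P[...,2]>50)&(P[...,2]<125)
    print(n,m.sum(),np.nanpercentile(P[m],[5,50,95],axis=0).round(1).tolist() if m.any() else '')
# obstacle check
O=np.vstack([np.load(f)['P'].reshape(-1,3) for f in('top0.npz','side0.npz')])
O=O[(O[:,2]>90)&(O[:,2]<700)&(O[:,0]>300)&(O[:,0]<750)&(O[:,1]>0)&(O[:,1]<420)]
np.save('obs.npy',O)
k=O[(O[:,1]<215)&(O[:,0]<620)&(O[:,2]>240)]
g={}
for v in k: g.setdefault((int(v[0]//20)*20,int(v[1]//20)*20),[]).append(v[2])
print('x,y cell: zmin', {a:(round(min(b)),len(b)) for a,b in sorted(g.items()) if a[0]<600})
def clear(tcp,tilt,psi=4):
    w=quat(psi,tilt); R=Rn.from_quat([w[1],w[2],w[3],w[0]]).as_matrix(); u=-R[:,2]
    d=O-tcp; s=d@u; r=np.linalg.norm(d-np.outer(s,u),axis=1)
    a=(s>-60)&(s<225); b=(s>=220)&(s<385)
    return u.round(2),round((r[a]-40).min()) if a.any() else None, round((r[b]-58).min()) if b.any() else None
for t in(-40,-30,-20,0,20,30): print(t,clear(np.array([493,180,85.]),t))
```

```text
t 4.26 tcp [ 469.3 -198.4  147.8] q [ 0.86  0.21 -0.56  1.96  0.13  1.01  0.43] F [ 0.6  0.1 -0.3] op -0.0 gf 0.0
stop True
t 5.12 tcp [ 469.6 -198.7  136.7] q [ 0.86  0.22 -0.56  1.97  0.14  0.99  0.42] F [-2.5  0.6  6.7] op -0.0 gf 3.6
t 5.32 tcp [ 469.6 -198.7  136.8] q [ 0.86  0.22 -0.56  1.97  0.14  0.99  0.42] F [-3.1  1.1  8.1] op 0.003 gf 3.6
t 7.05 tcp [ 469.2 -198.6  200. ] q [ 0.88  0.14 -0.57  1.91  0.08  1.12  0.47] F [-0.5 -0.1 -0.3] op 1.001 gf 0.0
top 307 [[448.2, -199.5, 85.5], [470.6, -185.5, 99.0], [487.8, -173.1, 102.2]]
side 85 [[448.8, -207.4, 89.5], [469.6, -175.6, 97.2], [484.5, -170.6, 101.3]]
x,y cell: zmin {(460, 160): (334, 3), (460, 180): (323, 58), (460, 200): (316, 118), (480, 120): (302, 82), (480, 140): (297, 135), (480, 160): (294, 238), (480, 180): (299, 283), (480, 200): (316, 206), (500, 100): (318, 12), (500, 120): (286, 99), (500, 140): (283, 104), (500, 160): (285, 162), (500, 180): (290, 308), (500, 200): (380, 188), (520, 100): (319, 35), (520, 120): (290, 74), (520, 140): (279, 36), (520, 160): (283, 93), (520, 180): (283, 277), (520, 200): (293, 186), (540, 80): (323, 10), (540, 100): (316, 93), (540, 120): (292, 44), (540, 140): (280, 77), (540, 160): (283, 81), (540, 180): (284, 235), (540, 200): (297, 182), (560, 120): (317, 77), (560, 140): (323, 161), (560, 160): (286, 186), (560, 180): (297, 137), (560, 200): (317, 56), (580, 140): (317, 13), (580, 160): (325, 14), (580, 180): (421, 129), (580, 200): (443, 137)}
-40 (array([-0.04,  0.64,  0.77]), 48, -35)
-30 (array([-0.03,  0.5 ,  0.87]), 16, -57)
-20 (array([-0.02,  0.34,  0.94]), -15, -57)
0 (array([-0., -0.,  1.]), -38, -57)
20 (array([ 0.02, -0.34,  0.94]), -7, -34)
30 (array([ 0.03, -0.5 ,  0.87]), 22, 5)
```

Run:
```python
from h import *
q=quat(10.6); p=[469.4,-198.6]
move_linear(p+[131],q,max_speed=80); st()
move_gripper(0); st()
move_linear(p+[260],max_speed=100); st()
Q=quat(94)
movep([465,30,260],Q); st()
c=shot('top','top3'); np.savez('top3.npz',P=cloud(c),im=c['image']); c=shot('side','side3'); np.savez('side3.npz',P=cloud(c),im=c['image'])
O=np.load('obs.npy')
# obstacle check for the tilted placing
def clear(bay,tilt,h,psi=4):
    w=quat(psi,tilt); R=Rn.from_quat([w[1],w[2],w[3],w[0]]).as_matrix(); u=-R[:,2]
    tcp=np.array(bay)+[0,0,h]+45.5*u
    k=O[O[:,2]>200]; d=k-tcp; s=d@u; r=np.linalg.norm(d-np.outer(s,u),axis=1)
    a=(s>-60)&(s<225); b=(s>=220)&(s<385)
    f=lambda m,R0: round((r[m]-R0).min()) if m.any() else None
    j=ik(tcp,w); return tcp.round(), f(a,40), f(b,58), None if j is None else np.round(j,2)
for t in(15,20,25,30,35):
    for h in(34,104): print(t,h,*clear([493,180,8],t,h))
```

```text
t 8.17 tcp [ 469.8 -198.7  131.5] q [ 0.86  0.23 -0.56  1.97  0.14  0.98  0.42] F [ 0.6 -0.4 -0.5] op 0.999 gf 0.0
t 8.56 tcp [ 469.5 -198.8  131.5] q [ 0.86  0.23 -0.56  1.97  0.14  0.98  0.42] F [-2.3  0.4  3.7] op 0.632 gf 68.7
t 10.0 tcp [ 469.  -198.5  259.2] q [ 0.89  0.08 -0.57  1.84  0.05  1.24  0.5 ] F [-0.3 -0.  -4.3] op 0.631 gf 68.0
t 10.98 tcp [465.1  28.8 259.9] q [ 0.72 -0.02 -0.82  1.92 -0.02  1.23  1.54] F [ 0.7 -0.8 -4.5] op 0.631 gf 68.0
15 34 [494. 168.  86.] -12 -42 [ 0.46  0.37 -0.79  2.    0.01  0.81 -0.22]
15 104 [494. 168. 156.] -38 12 [ 0.52  0.25 -0.83  1.96 -0.08  0.96 -0.18]
20 34 [494. 164.  85.] 3 -20 [ 0.53  0.39 -0.8   2.01 -0.1   0.8  -0.09]
20 104 [494. 164. 155.] -24 28 [ 0.57  0.26 -0.84  1.97 -0.19  0.94 -0.06]
25 34 [494. 161.  83.] 22 3 [ 0.59  0.41 -0.82  2.02 -0.19  0.79  0.03]
25 104 [494. 161. 153.] -7 51 [ 0.63  0.28 -0.84  1.98 -0.28  0.94  0.05]
30 34 [495. 157.  81.] 42 23 [ 0.65  0.45 -0.83  2.03 -0.28  0.79  0.15]
30 104 [495. 157. 151.] 10 92 [ 0.68  0.31 -0.84  1.99 -0.37  0.94  0.15]
35 34 [495. 154.  79.] 62 44 [ 0.7   0.49 -0.84  2.03 -0.36  0.8   0.25]
35 104 [495. 154. 149.] 24 161 [ 0.72  0.34 -0.85  1.99 -0.44  0.95  0.25]
```

View pics/side3.png

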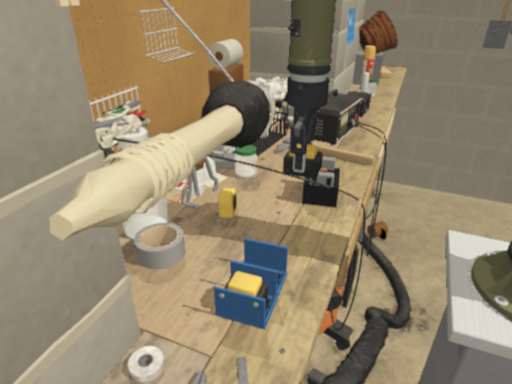

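The picture shows the pack held upright over the bench, yellow top near (315,160), and the rack in clear view. Next I set it down, back off, and measure pack and rack with the same cameras so any bias cancels.

Run:
```python
from h import *
Q=quat(94)
move_linear([465,30,95],Q,max_speed=120)
print(move_linear([465,30,80],max_speed=25,force_limit=6)); s=st()
move_gripper(1); s=st(); pause(.3)
move_linear([465,30,200],max_speed=150)
movep([470,-150,260],Q); st()
def rect(nm,P,m):
    r=cv2.minAreaRect(P[m][:,:2].astype(np.float32)); print(nm,m.sum(),np.round(r[0],1),np.round(r[1],1),round(r[2],1),'z',np.nanmedian(P[m][:,2]).round(1))
for n in('top','side'):
    c=shot(n,n+'4'); P=cloud(c); x,y,z=P[...,0],P[...,1],P[...,2]; np.savez(n+'4.npz',P=P,im=c['image'])
    hsv=cv2.cvtColor(c['image'],cv2.COLOR_RGB2HSV); H,S,V=hsv[...,0].astype(int),hsv[...,1],hsv[...,2]
    yel=(H>18)&(H<34)&(S>150)&(V>90)&(abs(x-465)<60)&(abs(y-30)<60)&(z>45)&(z<62)
    rect(n+' yel',P,yel)
    rect(n+' pack',P,(abs(x-465)<70)&(abs(y-30)<70)&(z>22)&(z<62))
    blue=(H>100)&(H<125)&(S>130)&(abs(x-490)<120)&(abs(y-230)<130)&(z>3)&(z<75)
    rect(n+' blue',P,blue)
    # walls: tops by y in rack frame (yaw 3.9)
    a=np.radians(3.9); e=np.array([-np.sin(a),np.cos(a)]); v=P[...,:2]@e
    w=blue&(z>58); hh,b=np.histogram(v[w],bins=np.arange(90,330,3)); print('walltops',{int(k):int(t) for k,t in zip(b,hh) if t})
```

```text
True
t 13.08 tcp [465.1  29.9  84. ] q [ 0.62  0.26 -0.8   2.1   0.24  0.88  1.32] F [-0.3 -0.1  5.8] op 0.631 gf 69.3
t 13.51 tcp [463.7  29.7  83. ] q [ 0.62  0.26 -0.8   2.1   0.24  0.88  1.32] F [ 0.1 -0.  -0.1] op 1.0 gf 0.0
t 15.53 tcp [ 469.8 -148.3  259. ] q [ 0.94  0.05 -0.7   1.87  0.03  1.23  1.87] F [-0.   1.3 -0.4] op 1.002 gf 0.0
top yel 406 [464.7  29.4] [48.7 39.7] 5.1 z 51.9
top pack 771 [464.2  29.3] [70.4 54.9] 3.9 z 48.8
top blue 638 [492.9 212.7] [ 90.5 144.6] 4.2 z 12.7
walltops {105: 38, 108: 50, 111: 15, 177: 39, 180: 35, 246: 1, 249: 1}
side yel 264 [462.9  34.4] [49.2 35.4] 4.2 z 52.6
side pack 712 [463.3  32.5] [69.8 57. ] 3.3 z 39.8
side blue 3032 [488.5 215.9] [ 89.3 147.2] 4.1 z 39.9
walltops {108: 20, 111: 154, 114: 7, 174: 2, 177: 29, 180: 184, 183: 57, 249: 10, 252: 227, 255: 2}
```

View pics/top4.png

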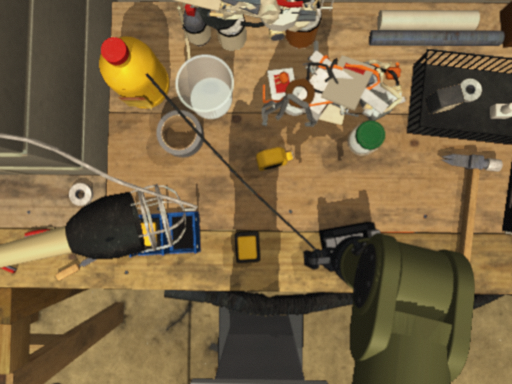

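The top picture shows the pack upright on the bare bench at (247,246), clear of the rack at (175,232). Its measured pose matches the gripper's placement to about 1 mm. I'll regrasp crosswise with the hand leaning 30° towards -y so the wrist stays clear of the overhead fixture, then hover over the bay.

```bash
cat >> h.py <<'E'
T=30; W=quat(4,T); U=-Rn.from_quat([W[1],W[2],W[3],W[0]]).as_matrix()[:,2]
def tcp_for(x,y,zb,h=36,back=0): return (np.array([x,y,zb+h])+(45.5+back)*U).tolist()
E
python3 - <<'E'
from h import *
print(U, ik(tcp_for(464.4,29.6,0),W), ik(tcp_for(493.4,178.6,9),W))
movep(tcp_for(464.4,29.6,0,back=110),W); st()
move_linear(tcp_for(464.4,29.6,0),W,max_speed=90); st()
move_gripper(0); st()
move_linear(tcp_for(464.4,29.6,76),W,max_speed=80); st()
move_linear(tcp_for(493.4,178.6,76),W,max_speed=80); st()
for n in('top','side'):
    c=shot(n,n+'5'); P=cloud(c); np.savez(n+'5.npz',P=P,im=c['image'])
    x,y,z=P[...,0],P[...,1],P[...,2]
    hsv=cv2.cvtColor(c['image'],cv2.COLOR_RGB2HSV); H,S,V=hsv[...,0].astype(int),hsv[...,1],hsv[...,2]
    yel=(H>18)&(H<34)&(S>150)&(V>90)&(abs(x-493)<60)&(abs(y-178)<60)&(z>110)&(z<145)
    if yel.sum()>10:
        r=cv2.minAreaRect(P[yel][:,:2].astype(np.float32)); print(n,yel.sum(),np.round(r[0],1),np.round(r[1],1),round(r[2],1),np.median(z[yel]))
a=cv2.imread('pics/side5.png')[180:370,150:400]; cv2.imwrite('pics/side5c.png',cv2.resize(a,None,fx=3,fy=3,interpolation=cv2.INTER_CUBIC))
E
```

```text
[ 0.03487824 -0.49878203  0.8660254 ] [ 0.84487339  0.39417091 -0.69065544  2.05348695 -0.32336213  0.93823884
  0.4593104 ] [ 0.61570857  0.42409191 -0.78286736  2.0241423  -0.31889667  0.80735972
  0.17428404]
t 16.86 tcp [470.  -47.6 170.9] q [ 0.91  0.26 -0.65  1.95 -0.36  1.19  0.51] F [-0.7 -0.4  0. ] op 1.001 gf 0.0
t 18.23 tcp [466.4   6.5  75.8] q [ 0.82  0.38 -0.66  2.05 -0.34  0.94  0.47] F [ 0.8 -0.2  0. ] op 1.0 gf 0.0
t 18.52 tcp [466.3   6.3  76.1] q [ 0.82  0.38 -0.66  2.05 -0.34  0.94  0.47] F [-1.8 -1.2  6. ] op 0.81 gf 69.0
t 19.62 tcp [465.6   6.9 150.9] q [ 0.86  0.25 -0.69  2.01 -0.39  1.1   0.45] F [-0.   0.4 -4. ] op 0.809 gf 68.5
t 21.68 tcp [495.1 155.4 151.3] q [ 0.63  0.29 -0.78  1.99 -0.4   0.95  0.18] F [-0.4  0.5 -4.1] op 0.804 gf 68.5
top 109 [492.4 188.7] [51.7 28.5] 5.0 126.67878164931219
side 210 [496.1 181.9] [57.  38.3] 3.6 124.26102125497601
```

View pics/side5c.png

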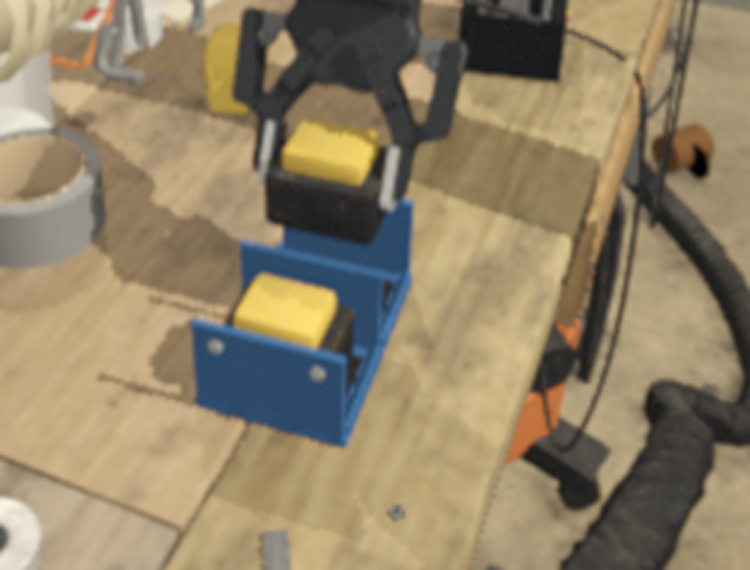

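View pics/top5.png

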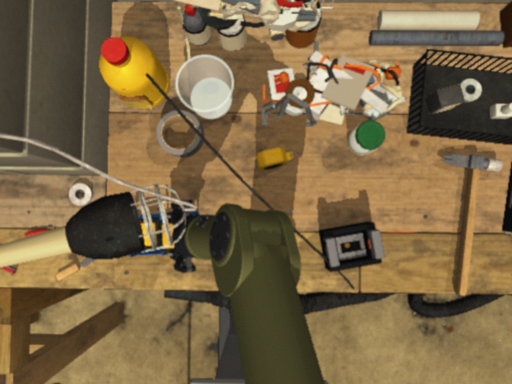

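The side crop shows the pack level over the empty bay at crop (325,185), held across its ends, with the walls on either side. The top view shows the wrist clear of the fixture. Descending under a force guard.

Run:
```python
from h import *
print(move_linear(tcp_for(493.4,178.6,20),W,max_speed=60,force_limit=8)); st()
print(move_linear(tcp_for(493.4,178.6,4),W,max_speed=15,force_limit=6)); s=st()
print('pack bottom est',s['tcp_pos'][2]-(tcp_for(0,0,0)[2]))
c=shot('side','side6'); np.savez('side6.npz',P=cloud(c),im=c['image'])
a=cv2.imread('pics/side6.png')[180:370,150:400]; cv2.imwrite('pics/side6c.png',cv2.resize(a,None,fx=3,fy=3,interpolation=cv2.INTER_CUBIC))
```

```text
False
t 22.86 tcp [495.3 156.   95.8] q [ 0.59  0.39 -0.75  2.02 -0.35  0.83  0.19] F [ 0.1  0.5 -4.3] op 0.811 gf 68.5
True
t 23.61 tcp [494.9 155.8  84.1] q [ 0.59  0.41 -0.75  2.02 -0.34  0.81  0.19] F [-1.1 -0.8  4.8] op 0.802 gf 69.3
pack bottom est 8.683621180242937
```

View pics/side6c.png

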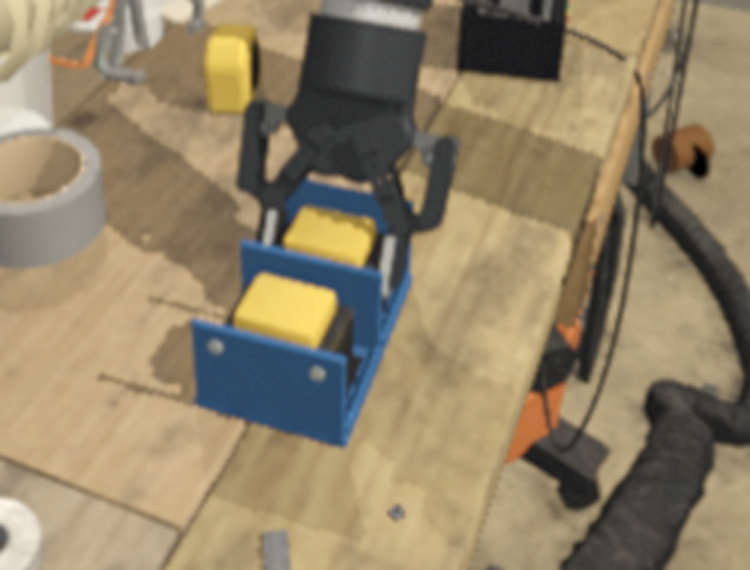

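The pack is down in the bay at crop (330,235), resting on the floor with its underside at about 8.7 mm. I'll release, go straight up past the walls, then back away.

Run:
```python
from h import *
move_gripper(1); st()
b=tcp_for(493.4,178.6,8.5)
b[:2]=get_state()['tcp_pos'][:2].tolist()
print(move_linear([b[0],b[1],b[2]+60],W,max_speed=60,force_limit=12)); st()
move_linear([b[0]-20,b[1]-150,b[2]+110],W,max_speed=120)
movep([470,-60,260],quat(4)); st()
def rect(nm,P,m):
    r=cv2.minAreaRect(P[m][:,:2].astype(np.float32)); print(nm,m.sum(),np.round(r[0],1),np.round(r[1],1),round(r[2],1),'z',np.percentile(P[m][:,2],[10,50,90]).round(1))
for n in('side','top'):
    c=shot(n,n+'7'); P=cloud(c); x,y,z=P[...,0],P[...,1],P[...,2]
    hsv=cv2.cvtColor(c['image'],cv2.COLOR_RGB2HSV); H,S,V=hsv[...,0].astype(int),hsv[...,1],hsv[...,2]
    yel=(H>18)&(H<34)&(S>150)&(V>90)&(abs(x-493)<60)&(z>40)&(z<75)
    rect(n+' pack',P,yel&(abs(y-180)<33)); rect(n+' nb',P,yel&(abs(y-252)<35))
a=cv2.imread('pics/side7.png')[180:370,150:400]; cv2.imwrite('pics/side7c.png',cv2.resize(a,None,fx=3,fy=3,interpolation=cv2.INTER_CUBIC))
```

```text
t 23.98 tcp [493.6 155.4  82.8] q [ 0.59  0.41 -0.75  2.03 -0.34  0.81  0.19] F [-0.5 -0.   0. ] op 0.999 gf 0.0
False
t 25.14 tcp [493.4 155.3 143.5] q [ 0.63  0.3  -0.78  2.   -0.39  0.93  0.18] F [-0.6 -0.5  0.3] op 0.999 gf 0.0
t 27.13 tcp [470.1 -58.7 260.6] q [ 0.77 -0.   -0.7   1.91 -0.    1.23  0.15] F [ 0.4  0.5 -1.2] op 0.998 gf 0.0
side pack 52 [484.8 191.5] [56. 26.] 34.4 z [53.4 59.1 61.1]
side nb 92 [490.7 251.5] [49.2 37.9] 3.8 z [53.8 58.1 60.8]
top pack 330 [493.4 178.4] [54.1 43.4] 8.1 z [56.6 60.1 62.1]
top nb 118 [494.8 241.8] [55.3 29.9] 13.7 z [55.3 60.1 62.1]
```

View pics/side7c.png

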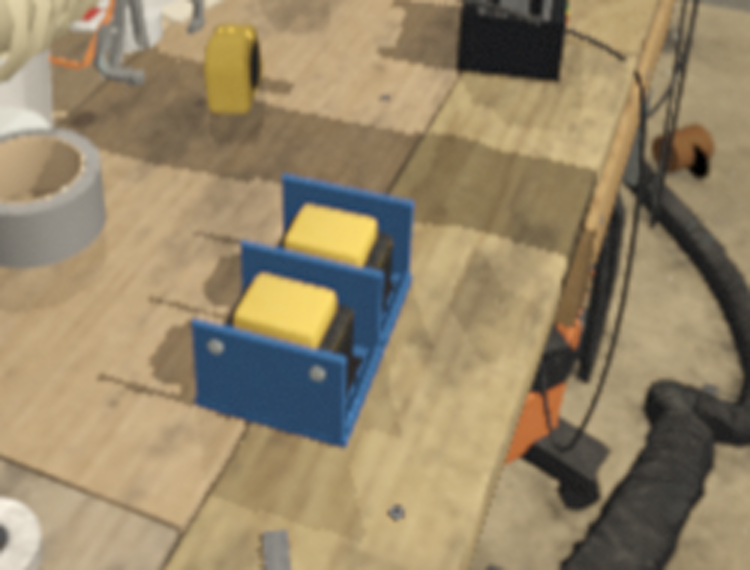

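The pack stands squarely in the bay at crop (330,235), level with its neighbour at (287,310). The measured centre is (493,178) with the top at about 60–62 mm, as expected. Handing in.

```bash
python3 -c "
from h import *
print(finish_job())"
```

```text
the job is handed in; nothing more can be done
None
```

The pack was unlatched, stood on the bench, regripped crosswise and set upright on the floor of the empty bay. I handed the job in at about 27 s; no verdict was returned, but the last pictures show it squarely in place.

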